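# Fit the slot template on the blotting manifold

## Task

Fit the slot template onto the blotting manifold: set it down gently on the four locating pins, slide it about until its corner holes drop over all of them and it lies flush, then let go of it and swing both hold-down clips fully in over its ends. There is a filter sheet under the template, so never bear on it or shove it against the pins with more than 30 N, and leave the other things on the bench where they are.

Things in the scene. Friction and masses are not known exactly. Their poses are not given: they have to be found in the camera images.
- manifold: Blotting manifold fixed to the bench: a grey block 150 mm (its x) by 228 mm (its y), rim 44 mm high, a low hose port on its -x side. Origin at the centre of its underside, z up. A steel pin plate, 104 by 160 mm, with a white filter sheet, lies in the recess on top, square to the block, its top 46 mm above the bench. Four upright steel pins stand on it (see recess).
- recess (a point): Centre of the block's recess, 46 mm above the bench. The pins stand at (+-38, +-64) mm (manifold x, y) from the pin plate's own centre; 7 mm in diameter, 9 mm tall, the top 3 mm tapering to 5.6 mm. The pin plate has play: its centre is up to 7 mm off this point in x and 5 mm in y, differently each time, not reported; it stays put, but gives some 0.05 mm per N downward (rubber gasket). Template underside: 46 mm up when seated, 55 mm on the pin tops.
- template: Slot template lying loose on the bench: white plate 96 mm (its x) by 150 mm (its y), 10 mm thick, about 0.26 kg, with rows of black slots and four through holes of 10 mm diameter at (+-38, +-64) mm. Origin at the centre of its underside, z up. The same turned by half a turn.
- template_bar (a point): Centre of the template's lifting bar, 34 mm above its underside. The bar runs along the template's y: 10 mm wide (x), 70 mm long, 12 mm high, 18 mm clear above the plate, on two 8 mm posts, 31 mm either side of the middle.
- clip_left (a joint): Angle of the flat aluminium hold-down clip at the manifold's +y end, on an upright pivot at (0, 100) mm in the manifold's frame. 0: points along the manifold's +x, clear of the template. It swings inward, clockwise from above, to a stop at 1.571: points to -y, over the template's end. About 2 to 3 N at its post moves it; it stays where left.
- clip_right (a joint): The same clip at the manifold's -y end, pivot at (0, -100) mm. 0: points along the manifold's +x; it swings inward, anticlockwise from above, to a stop at 1.571: points to +y.
- clip_left_post (a point): Middle of the upright steel thumb post on the left clip: 8 mm in diameter, 20 mm tall (63 to 83 mm above the bench), 24 mm out from the pivot. The clip's arm is 42 mm long, 14 mm wide, 5 mm thick, underside 58 mm above the bench, 2 mm over a seated template; a template resting on the pin tops is in its way.
- clip_right_post (a point): The same point of the right clip's thumb post.
- vial: Small capped glass vial, 27 mm in diameter, 50 mm tall, standing between the template and the manifold; origin at the centre of its underside. Leave alone.
- forceps: Steel forceps about 130 mm long, 6 mm high, lying along x between the template and the manifold; origin at the middle of the underside. Leave alone.
- petri_dish: Small closed dish, 60 mm in diameter, 15 mm high, in front of the robot; origin at the centre of its underside. Leave alone.
- tip_box: Pipette tip box, 88 by 124 by 62 mm; origin at the centre of its underside. Leave alone.
- tube_rack: Low rack of small tubes, 66 by 130 by 42 mm; origin at the centre of its underside. Leave alone.
- beaker: Glass beaker, 68 mm in diameter, 85 mm tall; origin at the centre of its underside. Leave alone.
- amber_bottle: Brown bottle, 64 mm in diameter, 130 mm tall; origin at the centre of its underside. Leave alone.
There are look-alikes about, which are no part of the job. Several things have the shape of the template; the one meant has the colours described above.

How it is judged:
By the outcome, as a careful person would: the job done as asked, in the order asked, and still so for the second after the job is handed in, with the robot touching nothing.
It also fails if it takes over 72 s, if anything falls off the work surface, if the arm or the gripper's body presses on something with over 40 N, if the wrist force passes 120 N, or if a joint passes its speed limit or range.

## Robot

A 7-joint arm with a two-finger parallel gripper is mounted at the origin on the work surface. World frame = base frame: x ahead of the robot, y to its left, z up, the work surface at z = 0. Lengths are in m, angles in rad, forces in N, time in s.
With the tool pointing down it reaches from about 0.35 to 0.775 m from the base axis. Payload 3.1 kg.
Tool frame: the origin (TCP) lies on the centre line of the jaws, within the pads' length; the fingertips stand 22 mm ahead of it and the grasp point (between the pads) lies 3 mm ahead of it (r.tcp_to_tips is the y of the fingertips in the tool frame, in m); y points along the fingers, x is the direction in which the jaws open and shut, and the axes are right-handed (so a half turn about y gives the same grasp; the last joint's range is limited). The gripper opens to 85 mm and grips with 20 to 120 N. Pads are 22 mm wide; open, the fingers measure 114 mm over their backs; the gripper's body (76 mm by 85 mm) begins 54 mm behind the grasp point. The pads swing forward as they close: fully open they stand 13 mm farther back than shut.
Start: joints at [1.196, 0.311, 0.014, 1.512, -0.004, 1.319, -0.027], TCP at [0.18, -0.52, 0.253] pointing down, gripper open.
Joint ranges: [-2.7, 2.7], [-0.3, 1.91], [-1.27, 1.3], [0.12, 2.57], [-1.44, 4.58], [0.2, 2.03], [-3.05, 3.05]. Speed limits (rad/s): [2.79, 2.79, 3.14, 3.14, 3.14, 3.14, 3.14].

## Interface

Orientations are given as a rotation vector (axis times angle).
In Python, from cell import r gives the robot as it stands. Calls block until the motion is done:
- r.goto(position, orientation): joint-space move of the TCP to a pose.
- r.move_l(position, speed=0.15, attitude=None, f_stop=None): straight line of the TCP; attitude=None keeps the orientation; speed is the mean speed in m/s. With f_stop (N) it stops when the force on the tool has changed by that much, and returns True; else False.
- r.goto_joints(angles): joint-space move.
- r.set_gripper(opening): finger opening in m; the grip force is fixed at half the most; returns when the fingers have stopped.
- r.hold(seconds).
- r.inverse_kinematics(position, orientation): joint angles nearest the present ones, or None.
- r.observe(): the state.
- r.capture(name): name is "side" or "top"; returns a dict with "pixels" (400x640x3 uint8, red, green, blue), "intrinsics" (3x3 intrinsics, pixels), "rvec" (rotation vector, rad) and "tvec" (3), from world to camera coordinates, as OpenCV has them. Camera axes: x right, y down, z forward; pixel columns grow to the right and rows downward; lengths in m; the calibration is good to about 2 mm. A picture is of the moment at which its call begins. There is no depth.
A pose or a line that the arm cannot do raises r.PlanningError and nothing moves.
- r.finish_job(): hands the job in, once; it reports no verdict.
The state is a dict: "clock": time; "joint_pos": joint angles; "dq": joint speeds; "joint_torque": joint torques, N m; "tcp_pos": TCP position; "tool_rot": TCP orientation; "wrist_force": force on the tool from outside, world axes, zero at the start; "wrist_torque": the same for the moment, N m; "gripper_width": finger opening in m.
Only numpy, scipy, OpenCV 4.12 (cv2) and the standard library are available. Lean on these libraries where they do the work, as an engineer would, in place of code of your own. Each camera call takes 0.05 s, during which the arm holds its last target.

## Working session

There is one attempt and no reset: what is moved stays moved. The work goes in short steps, each a Python script; the robot and the scene stay as the last script left them, time stands still between calls to the robot, and variables do not carry over. Pictures are saved under pics/ and viewed, and the job is handed in when it is done.

```bash
ls; mkdir -p pics
python3 - <<'E'
from cell import r
import cv2,pickle
for n in("top","side"):
    c=r.capture(n); pickle.dump(c,open(f"pics/{n}0.pkl","wb"))
    cv2.imwrite(f"pics/{n}0.png",c["pixels"][:,:,::-1]); print(n,c["intrinsics"],c["rvec"],c["tvec"])
o=r.observe();print(o)
print(r.tcp_to_tips)
E
```

```text
pics
top [[435.15573571   0.         323.8304694 ]
 [  0.         435.15573571 206.09688084]
 [  0.           0.           1.        ]] [ 1.99061766 -2.23456444  0.24677227] [0.07035501 0.53395962 1.09914776]
side [[366.25480952   0.         316.58241643]
 [  0.         366.25480952 197.78497535]
 [  0.           0.           1.        ]] [ 2.40967394 -0.07452749  0.03779992] [-0.5276642   0.09551247  0.89126039]
{'clock': 0.1, 'joint_pos': array([ 1.19631329,  0.3116505 ,  0.01399988,  1.51290267, -0.00440481,
        1.319218  , -0.02720021]), 'dq': array([ 0.00198851, -0.00157822,  0.0004592 , -0.00303399, -0.00130208,
        0.00276921,  0.00042441]), 'joint_torque': array([ 1.35483107e-03, -3.80852365e+01,  1.47054484e-01, -2.31241786e+01,
        1.23919689e-02,  8.09090532e-03,  6.36747785e-06]), 'tcp_pos': array([ 0.17948267, -0.51923918,  0.25232463]), 'tool_rot': array([-1.34727356,  0.96192288, -0.95894581]), 'wrist_force': array([-0.03065256,  0.55338946, -0.20380874]), 'wrist_torque': array([0.02801233, 0.01299757, 0.02639004]), 'gripper_width': 0.08538354418603605}
0.022
```

View pics/top0.png

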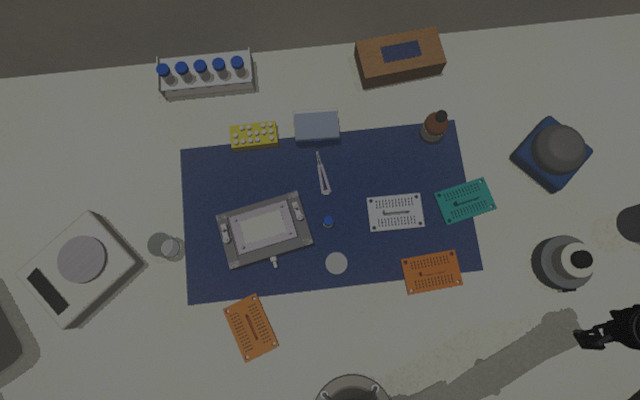

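View pics/side0.png

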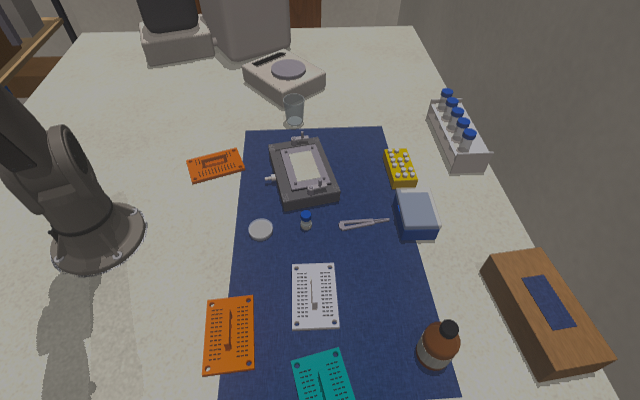

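Candidates with the template's shape in the top view are orange (432,271), orange (251,327), teal (466,200) and white with black slots (396,212). Only the white one fits the description, so I'll confirm it in a crop.

```bash
cat > h.py <<'E'
import cv2,numpy as np,pickle
def load(n): return pickle.load(open(f"pics/{n}.pkl","rb"))
def cam(c):
    R,_=cv2.Rodrigues(np.array(c["rvec"],float)); return np.array(c["intrinsics"]),R,np.array(c["tvec"],float).ravel()
def ray(c,uv,z):
    K,R,t=cam(c); uv=np.atleast_2d(uv).astype(float)
    d=np.c_[uv,np.ones(len(uv))]@np.linalg.inv(K).T@R; o=-R.T@t
    return o+d*((z-o[2])/d[:,2])[:,None]
def proj(c,P):
    K,R,t=cam(c); p=(np.atleast_2d(P)@R.T+t)@K.T; return p[:,:2]/p[:,2:]
def tri(c1,u1,c2,u2):
    P=[]
    for c in(c1,c2):
        K,R,t=cam(c); P.append(K@np.c_[R,t])
    X=cv2.triangulatePoints(P[0],P[1],np.array(u1,float).reshape(2,1),np.array(u2,float).reshape(2,1)); return (X[:3]/X[3]).ravel()
def shot(r,n,tag):
    c=r.capture(n); pickle.dump(c,open(f"pics/{tag}.pkl","wb")); return c
def crop(c,x0,y0,x1,y1,s,fn,g=1.0):
    im=cv2.resize(c["pixels"][y0:y1,x0:x1,::-1],None,fx=s,fy=s,interpolation=cv2.INTER_CUBIC)
    cv2.imwrite(fn,np.clip(im*g,0,255).astype(np.uint8))
E
python3 - <<'E'
from h import *
t=load("top0");s=load("side0")
crop(t,205,180,435,280,3.4,"pics/c1.png",1.5)
crop(s,250,120,350,340,2.7,"pics/c2.png",1.3)
E
```

```text
(no output)
```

View pics/c1.png

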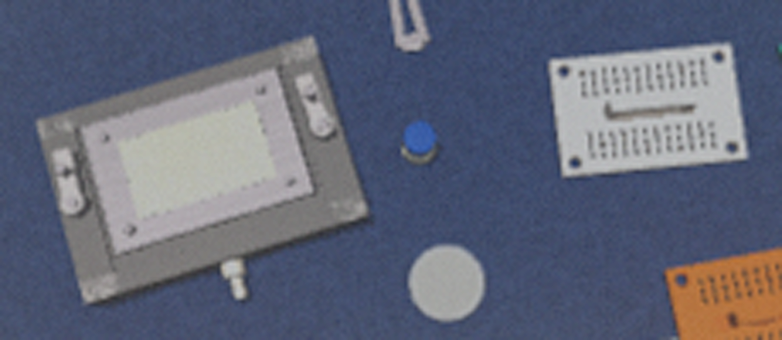

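View pics/c2.png

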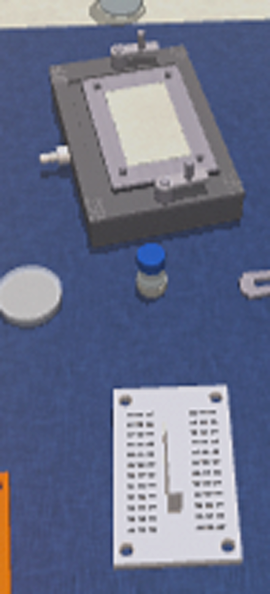

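The crop confirms it: a white plate with black slots and corner holes at top-view (396,212). The manifold has its port side towards the robot (top (274,263)) and both clips pointing +x. Next I'll measure.

```bash
cat >> h.py <<'E'
def plate(c,x0,y0,x1,y1,z,tag=None,thr=None):
    im=c["pixels"][y0:y1,x0:x1]; hsv=cv2.cvtColor(im,cv2.COLOR_RGB2HSV)
    v=hsv[...,2]; m=((hsv[...,1]<60)).astype(np.uint8)
    g=cv2.resize(im,None,fx=4,fy=4,interpolation=cv2.INTER_CUBIC)[...,0] # red: white high, mat low
    if thr is None: thr,_=cv2.threshold(g,0,255,cv2.THRESH_OTSU)
    m=(g>thr).astype(np.uint8); m=cv2.morphologyEx(m,cv2.MORPH_CLOSE,np.ones((25,25)))
    cs,_=cv2.findContours(m,cv2.RETR_EXTERNAL,cv2.CHAIN_APPROX_NONE); k=max(cs,key=cv2.contourArea)
    uv=(k[:,0]+.5)/4-.5+[x0,y0]; W=ray(c,uv,z)[:,:2]
    rc=cv2.minAreaRect((W*1000).astype(np.float32)); return rc,W
E
python3 - <<'E'
from h import *
t=load("top0");s=load("side0")
print(plate(t,358,184,434,240,.010)[0],plate(s,280,255,350,335,.010)[0])
c=t
print("base?",proj(t,[[0,0,0],[.5,0,0],[.5,.2,0]]),proj(s,[[.5,0,0]]))
# pins
def blob(c,uv,rad=4):
    g=cv2.cvtColor(c["pixels"],cv2.COLOR_RGB2GRAY).astype(float)
    u,v=uv
    for _ in range(5):
        x0,y0=int(round(u))-rad,int(round(v))-rad
        p=g[y0:y0+2*rad+1,x0:x0+2*rad+1]; w=np.clip(np.median(p)-6-p,0,None)
        yy,xx=np.mgrid[y0:y0+2*rad+1,x0:x0+2*rad+1]
        u,v=(w*xx).sum()/w.sum(),(w*yy).sum()/w.sum()
    return u,v
T=[(205+a/3.4,180+b/3.4) for a,b in[(262,90),(105,137),(130,230),(291,182)]]
S=[(250+a/2.7,120+b/2.7) for a,b in[(200,160),(168,75),(109,87),(122,172)]]
for a,b in zip(T,S):
    p,q=blob(t,a,3),blob(s,b,3); print(np.round(a,1),np.round(p,1),np.round(b,1),np.round(q,1),tri(t,p,s,q),ray(t,p,.0505)[0],ray(s,q,.0505)[0])
crop(t,210,185,320,275,7,"pics/c3.png",1.6)
crop(s,260,125,345,215,6.5,"pics/c4.png",1.3)
crop(t,362,188,432,238,8,"pics/c5.png",1.3)
E
```

```text
((510.79217529296875, -186.7347412109375), (151.76901245117188, 98.03438568115234), 88.97654724121094) ((511.30926513671875, -186.15692138671875), (152.81068420410156, 96.01028442382812), 88.9139175415039)
base? [[351.68421744 417.49301863]
 [328.35153827 223.68378744]
 [256.26682633 231.891639  ]] [[305.09258642 227.31456273]]
[282.1 206.5] [281.5 206.2] [324.1 179.3] [320.1 182.5] [0.55142536 0.120793   0.03608227] [0.55254652 0.12053257 0.0505    ] [0.54419871 0.10448253 0.0505    ]
[235.9 220.3] [235.9 220.2] [312.2 147.8] [312.1 144. ] [0.52811241 0.2424615  0.06409488] [0.52859667 0.24447841 0.0505    ] [0.5321623  0.26005549 0.0505    ]
[243.2 247.6] [243.3 247.4] [290.4 152.2] [285.6 151.7] [0.45504483 0.23060334 0.0504589 ] [0.45433817 0.23044208 0.0505    ] [0.45600314 0.23094086 0.0505    ]
[290.6 233.5] [291.  234.1] [295.2 183.7] [295.1 183.3] [0.47670498 0.103285   0.05158357] [0.47481933 0.10294286 0.0505    ] [0.47950795 0.10533973 0.0505    ]
```

View pics/c3.png

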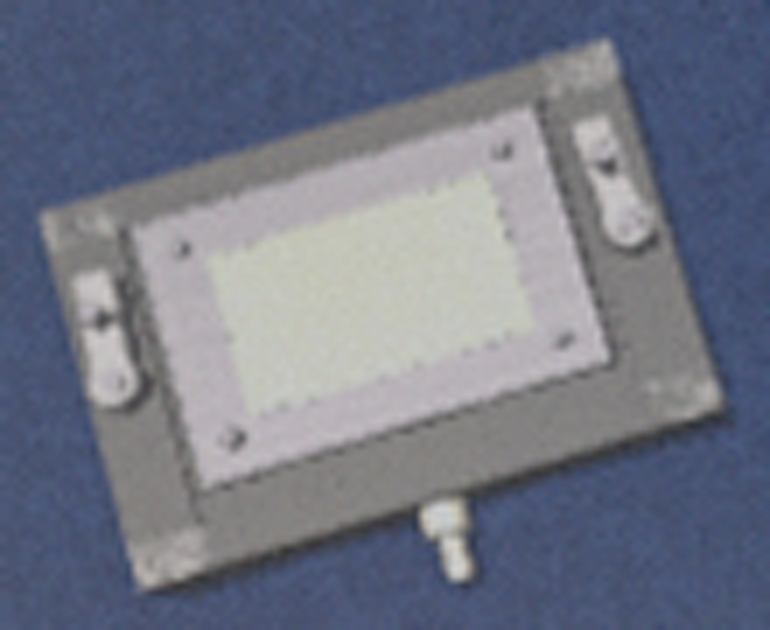

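View pics/c4.png

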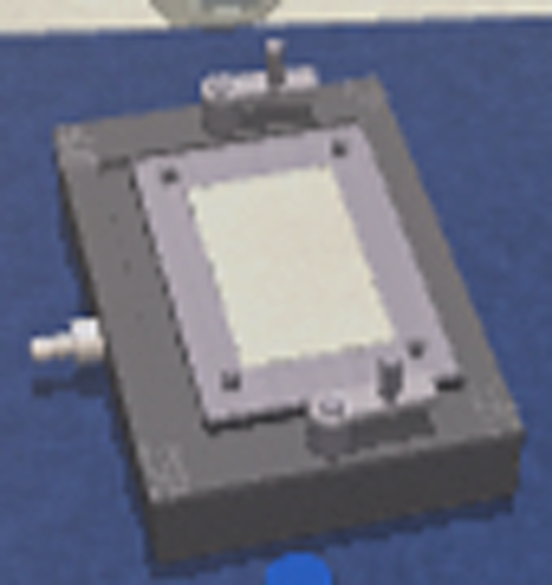

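View pics/c5.png

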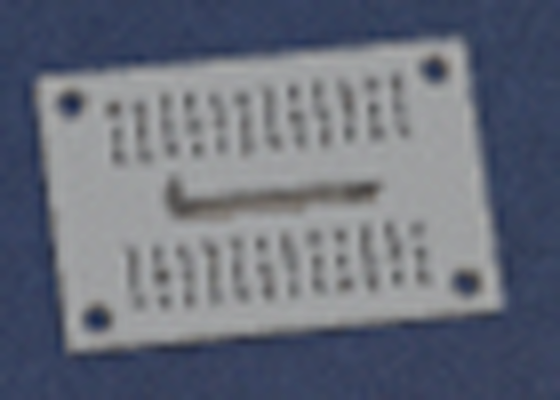

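Top crop c3 shows the pins at (503,150), (183,247), (232,437), (563,340). Side crop c4 shows them at (416,348), (340,148), (170,175), (231,380). I'll measure the pins in both views, and the pin plate and block outlines too.

Run:
```python
from h import *
t=load("top0");s=load("side0")
T=np.array([(503,150),(183,247),(232,437),(563,340)])/7+[210,185]-.43
S=np.array([(416,348),(340,148),(170,175),(231,380)])/6.5+[260,125]-.42
L=np.array([(38,-64),(38,64),(-38,64),(-38,-64)])/1000
def fit(W):
    M=cv2.estimateAffinePartial2D(L,W[:,:2])[0]; a=np.arctan2(M[1,0],M[0,0]); return M[:,2]*1000,np.degrees(a),np.hypot(M[1,0],M[0,0])
for p,q in zip(T,S): print(tri(t,p,s,q))
print(fit(ray(t,T,.0505)),fit(ray(s,S,.0505)))
# plate outline in top
im=cv2.resize(t["pixels"][185:275,210:320],None,fx=4,fy=4,interpolation=cv2.INTER_CUBIC)
g=cv2.GaussianBlur(im[...,0],(9,9),0)
for thr in(125,130,135,140):
    m=(g>thr).astype(np.uint8); m=cv2.morphologyEx(m,cv2.MORPH_OPEN,np.ones((9,9)))
    n,lab=cv2.connectedComponents(m); l=lab[180,220]; mm=(lab==l).astype(np.uint8)
    k=max(cv2.findContours(mm,0,1)[0],key=cv2.contourArea)
    uv=(k[:,0]+.5)/4-.5+[210,185]
    print(thr,l,cv2.minAreaRect((ray(t,uv,.046)[:,:2]*1000).astype(np.float32)))
# block rim corners (crop c3)
C=np.array([(40,212),(608,40),(722,405),(140,588)])/7+[210,185]-.43
print(ray(t,C,.044)[:,:2]*1000, cv2.minAreaRect((ray(t,C,.044)[:,:2]*1000).astype(np.float32)))
C=np.array([(58,128),(372,78),(522,435),(150,500)])/6.5+[260,125]-.42
print(cv2.minAreaRect((ray(s,C,.044)[:,:2]*1000).astype(np.float32)))
# holes template
H=np.array([(434,69),(70,101),(97,319),(467,282)])/8+[362,188]-.44
print(fit(ray(t,H,.008)))
```

```text
[0.55399508 0.12093348 0.04942627]
[0.53015323 0.2448457  0.05062691]
[0.45591768 0.23203231 0.04991603]
[0.47847901 0.10544343 0.05108177]Traceback (most recent call last):
  File "<stdin>", line 9, in <module>
  File "<stdin>", line 7, in fit
cv2.error: OpenCV(4.12.0) /io/opencv/modules/calib3d/src/ptsetreg.cpp:1108: error: (-215:Assertion failed) count >= 0 && to.checkVector(2) == count in function 'estimateAffinePartial2D'
```

```bash
cat >> h.py <<'E'
L=np.array([(38,-64),(38,64),(-38,64),(-38,-64)])/1000
def fit(W):
    M=cv2.estimateAffinePartial2D(L.astype(np.float32),np.ascontiguousarray(W[:,:2]).astype(np.float32))[0]; a=np.arctan2(M[1,0],M[0,0]); return M[:,2]*1000,np.degrees(a),np.hypot(M[1,0],M[0,0])
E
python3 - <<'E'
from h import *
t=load("top0");s=load("side0")
T=np.array([(503,150),(183,247),(232,437),(563,340)])/7+[210,185]-.43
S=np.array([(416,348),(340,148),(170,175),(231,380)])/6.5+[260,125]-.42
print(fit(ray(t,T,.0505)),fit(ray(s,S,.0505)),fit(np.array([tri(t,p,s,q) for p,q in zip(T,S)])))
im=cv2.resize(t["pixels"][185:275,210:320],None,fx=4,fy=4,interpolation=cv2.INTER_CUBIC)
g=cv2.GaussianBlur(im[...,0],(9,9),0)
print([g[y,x] for y,x in[(180,220),(110,120),(250,120),(60,200)]])
for thr in(95,100,105,110,115,120,125):
    m=(g>thr).astype(np.uint8); m=cv2.morphologyEx(m,cv2.MORPH_OPEN,np.ones((9,9)))
    n,lab=cv2.connectedComponents(m); l=lab[180,200]; mm=(lab==l).astype(np.uint8)
    k=max(cv2.findContours(mm,0,1)[0],key=cv2.contourArea)
    uv=(k[:,0]+.5)/4-.5+[210,185]
    print(thr,l,cv2.minAreaRect((ray(t,uv,.046)[:,:2]*1000).astype(np.float32)))
C=np.array([(40,212),(608,40),(722,405),(140,588)])/7+[210,185]-.43
print(cv2.minAreaRect((ray(t,C,.044)[:,:2]*1000).astype(np.float32)))
C=np.array([(58,128),(372,78),(522,435),(150,500)])/6.5+[260,125]-.42
print(cv2.minAreaRect((ray(s,C,.044)[:,:2]*1000).astype(np.float32)))
H=np.array([(434,69),(70,101),(97,319),(467,282)])/8+[362,188]-.44
print(fit(ray(t,H,.008)))
E
```

```text
(array([504.0249899 , 175.68173073]), np.float64(10.466076348072303), np.float64(0.9969534172184141)) (array([505.38177043, 175.84719136]), np.float64(10.556805372488961), np.float64(0.995782954117394)) (array([504.63624299, 175.81373267]), np.float64(10.54916068204295), np.float64(0.9971162052824623))
[np.uint8(123), np.uint8(79), np.uint8(116), np.uint8(43)]
95 2 ((504.7908020019531, 176.90457153320312), (104.32030487060547, 159.33547973632812), 10.89472770690918)
100 1 ((504.6346740722656, 176.7300567626953), (102.85078430175781, 158.47811889648438), 10.979887962341309)
105 1 ((504.4667053222656, 176.69134521484375), (101.43946075439453, 157.5614013671875), 11.00110912322998)
110 2 ((503.4156799316406, 176.32025146484375), (97.65006256103516, 156.1922149658203), 10.882131576538086)
115 1 ((497.8598327636719, 176.66976928710938), (82.41643524169922, 118.67817687988281), 13.367969512939453)
120 1 ((504.5257568359375, 176.3819122314453), (62.179725646972656, 110.62115478515625), 11.093631744384766)
125 0 ((498.8521423339844, 174.61302185058594), (297.5890197753906, 241.06004333496094), 83.4422836303711)
((498.8818664550781, 173.97988891601562), (149.39085388183594, 226.78822326660156), 10.903440475463867)
((499.7572021484375, 175.62046813964844), (148.44064331054688, 229.33255004882812), 10.227046966552734)
(array([ 511.27919555, -186.95459515]), np.float64(-1.0490781327899792), np.float64(1.0027584092939015))
```

Measurements, in mm:
- Pin plate centre is about (504.6, 176.1), yaw 10.6°. Triangulated pin heights of 49–51 mm match.
- Block centre is about (499.3, 174.8), so the plate is offset about 5 mm in x, which is within its play.
- Template is at (511.0, -186.5), yaw -1.05°. Outline size and both views agree.

Next I'll check IK, then grasp.

```bash
cat >> h.py <<'E'
from scipy.spatial.transform import Rotation as Ro
def ori(deg):
    a=np.radians(deg); x=np.array([np.cos(a),np.sin(a),0]); y=np.array([0,0,-1.]); return Ro.from_matrix(np.c_[x,y,np.cross(x,y)]).as_rotvec()
E
python3 - <<'E'
from h import *
from cell import r
A=[]
for name,p,deg in[("tpl",(.511,-.1865,.14),-1.05),("tpl",(.511,-.1865,.037),-1.05),("man",(.5046,.1761,.16),10.55),("man",(.5046,.1761,.084),10.55),("cr",(.53,.07,.1),145.6),("cl",(.50,.29,.1),55.6)]:
    for f in(0,180,-180)[:2]:
        q=r.inverse_kinematics(np.array(p),ori(deg+f)); print(name,f,None if q is None else np.round(q,2))
print(r.observe()["joint_pos"])
E
```

```text
tpl 0 [ 0.69  0.44 -0.5   1.68  0.23  1.09  0.1 ]
tpl 180 [ 0.34  0.39 -0.03  1.69  0.01  1.06 -2.85]
tpl 0 [ 0.69  0.57 -0.5   1.78  0.34  0.88  0.01]
tpl 180 [ 0.29  0.52  0.04  1.79 -0.03  0.83 -2.82]
man 0 [ 0.4   0.6  -1.12  1.67  0.57  1.24 -0.66]
man 180 [ 0.38  0.58 -1.08  1.67  0.54  1.22  2.51]
man 0 [ 0.37  0.71 -1.09  1.75  0.7   1.12 -0.76]
man 180 [ 0.37  0.7  -1.08  1.75  0.69  1.12  2.39]
cr 0 [ 0.58  0.67 -1.08  1.74  0.65  1.14  1.84]
cr 180 [ 0.39  0.53 -0.75  1.74  0.41  1.03 -1.11]
cl 0 [ 0.03  0.66 -0.87  1.62  0.55  1.13 -0.01]
cl 180 [-1.07  0.59  0.75  1.66 -0.45  1.07 -2.36]
[ 1.19631329  0.3116505   0.01399988  1.51290267 -0.00440481  1.319218
 -0.02720021]
```

Run:
```python
from h import *
from cell import r
r.goto(np.array([.511,-.1865,.14]),ori(-1.05))
r.set_gripper(.035)
print(r.move_l([.511,-.1865,.0385],speed=.1,f_stop=6))
o=r.observe(); print(o["tcp_pos"],o["wrist_force"])
r.set_gripper(0.0)
o=r.observe(); print(o["clock"],o["gripper_width"],o["wrist_force"],o["tcp_pos"])
f0=o["wrist_force"]
r.move_l([.511,-.1865,.14],speed=.1)
o=r.observe(); print(o["clock"],o["gripper_width"],o["wrist_force"],o["tcp_pos"])
c=shot(r,"side","side1"); crop(c,200,130,440,400,2.2,"pics/s1.png",1.3)
```

```text
False
[ 0.51169852 -0.18665424  0.03919936] [-0.71748777 -0.54027843  0.46760404]
3.9083 0.008597107050258722 [-1.51250407  0.25241009  5.05740466] [ 0.51147091 -0.18673752  0.03931319]
5.075 0.008579691016907857 [ 0.27560102  1.00781272 -2.80060374] [ 0.51030855 -0.18636574  0.13911999]
```

View pics/s1.png

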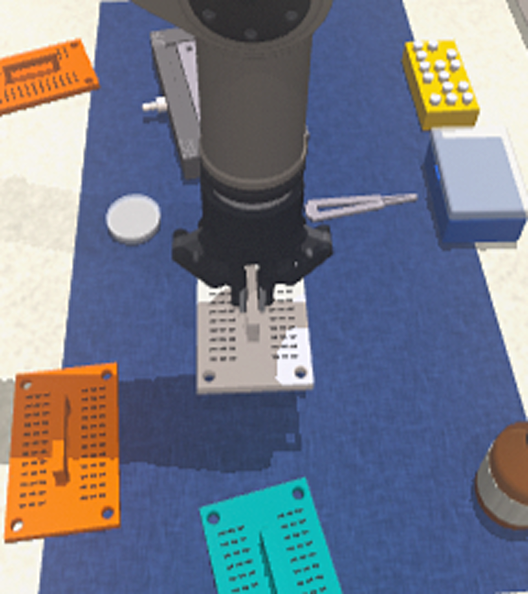

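The template is in the gripper, centred on the bar; the side picture shows it level, with its near edge at crop (205–310,388). Next I'll carry it over the pins and look.

Run:
```python
from h import *
from cell import r
r.move_l([.511,-.1865,.17],speed=.12)
r.move_l([.5046,.1761,.17],speed=.2,attitude=ori(10.55))
r.move_l([.5046,.1761,.105],speed=.1)
r.hold(.3)
o=r.observe(); print(o["clock"],o["gripper_width"],o["wrist_force"],o["tcp_pos"],Ro.from_rotvec(o["tool_rot"]).as_matrix())
c=shot(r,"side","side2"); crop(c,240,80,360,220,4.2,"pics/s2.png",1.3)
c=shot(r,"top","top2"); crop(c,190,160,340,280,5,"pics/t2.png",1.5)
```

```text
8.5917 0.008512961823728429 [-1.1679185  -0.1730891  -3.04630372] [0.50493955 0.17622208 0.10553874] [[ 9.83113672e-01  1.05551338e-03 -1.82992882e-01]
 [ 1.82992749e-01  2.21572053e-04  9.83114238e-01]
 [ 1.07823634e-03 -9.99999418e-01  2.46792197e-05]]
```

View pics/s2.png

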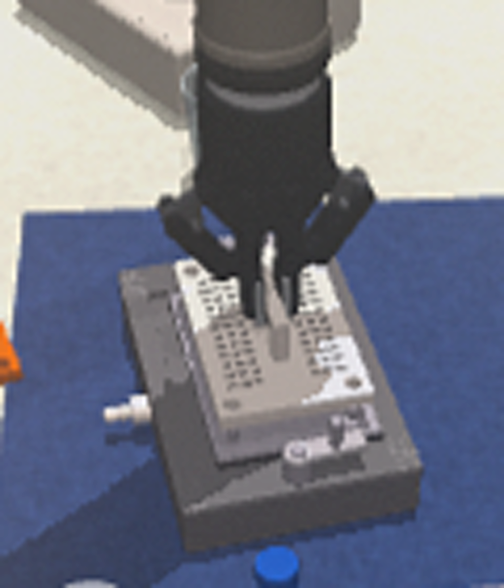

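View pics/t2.png

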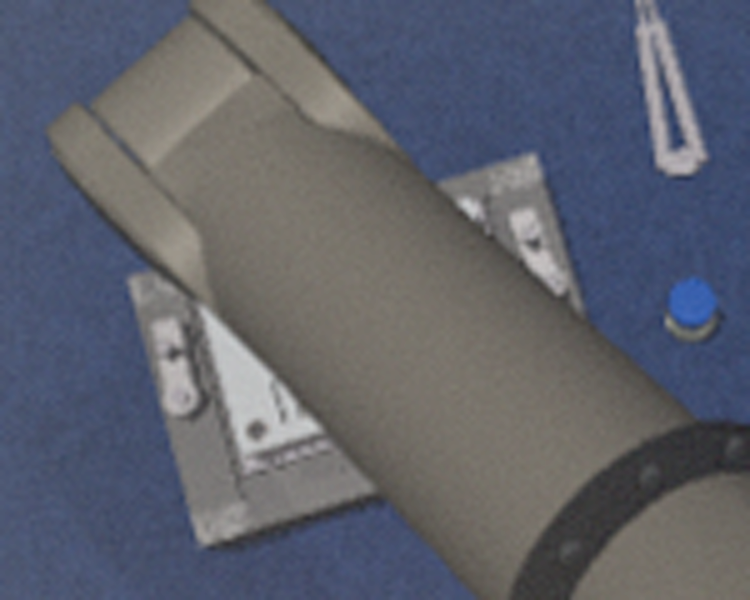

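Run:
```python
from h import *
s=load("side2")
H=np.array([(190,271),(354,383),(233,404)])/4.2+[240,80]-.38
W=ray(s,H,.075)[:,:2]
Lx=L[[2,0,3]]
M=cv2.estimateAffinePartial2D(Lx.astype(np.float32),W.astype(np.float32))[0]
print(W*1000,M[:,2]*1000,np.degrees(np.arctan2(M[1,0],M[0,0])),np.hypot(M[0,0],M[1,0]))
# diag midpoint
print((W[0]+W[1])/2)
t=load("top2"); print(ray(t,np.array([[255,430]])/5+[190,160]-.4,.075))
a=np.radians(10.55);R=np.array([[np.cos(a),-np.sin(a)],[np.sin(a),np.cos(a)]]);print(R@L[2]*1000+[504.94,176.22])
```

```text
[[455.42332904 234.19335101]
 [555.051854   122.18666431]
 [480.54142041 108.17013644]] [505.39445074 178.32120839] 11.032123531137485 1.004630294417502
[0.50523759 0.17819001]
[[0.45619439 0.2328867  0.075     ]]
[455.8643864  232.18055888]
```

Relative to the pins, the side view puts the held template about 2 mm high in y, and the top view's single visible hole about 1 mm high. I'll bias y by -1 mm and lower gently.

```bash
cat >> h.py <<'E'
def st(r,t=""):
    o=r.observe(); print(t,round(o["clock"],2),"tcp",np.round(o["tcp_pos"]*1000,2),"F",np.round(o["wrist_force"],1),"M",np.round(o["wrist_torque"],2)); return o
E
python3 - <<'E'
from h import *
from cell import r
r.move_l([.5046,.1753,.100],speed=.04); r.hold(.2)
st(r)
print(r.move_l([.5046,.1753,.086],speed=.02,f_stop=3.5))
st(r); r.hold(.2); st(r)
E
```

```text
9.17 tcp [504.64 175.36 100.02] F [ 0.  -0.1 -3.4] M [-0.02  0.01  0.  ]
False
 10.02 tcp [504.58 175.35  86.  ] F [ 0.1 -0.2 -2.1] M [ 0.07 -0.01 -0.05]
 10.22 tcp [504.61 175.32  86.08] F [ 0.   0.8 -2.7] M [0.08 0.07 0.03]
```

It went below the pin tops (94 mm) without contact, so the holes are already over the pins. I'll lower it to the seat.

Run:
```python
from h import *
from cell import r
print(r.move_l([.5046,.1753,.0835],speed=.01,f_stop=5))
st(r); r.hold(.2); st(r)
c=shot(r,"side","side3"); crop(c,240,80,360,220,4.2,"pics/s3.png",1.3)
```

```text
True
 10.47 tcp [504.89 175.4   84.82] F [-0.1  0.3  4.4] M [-0.08  0.11  0.08]
 10.68 tcp [504.85 175.41  84.75] F [-0.8 -0.8  5.1] M [-0.04  0.11 -0.03]
```

View pics/s3.png

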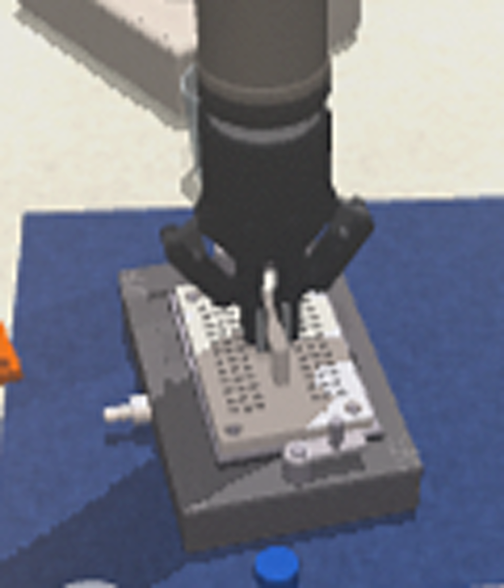

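It's seated: TCP z is 84.75 mm at 5 N against 85.3 mm expected less gasket give, and the pins show inside the holes. I'll release and inspect.

Run:
```python
from h import *
from cell import r
r.set_gripper(.035); st(r)
r.move_l([.5046,.1754,.16],speed=.12); st(r)
r.goto(np.array([.5,.02,.2]),ori(10.55)); 
st(r)
c=shot(r,"side","side4"); crop(c,255,120,350,220,5.5,"pics/s4.png",1.3)
c=shot(r,"top","top4"); crop(c,210,185,320,275,6.5,"pics/t4.png",1.5)
```

```text
11.1 tcp [503.32 174.7   82.93] F [ 0.2 -0.6  0.5] M [-0.03  0.04 -0.02]
 11.89 tcp [504.09 175.04 159.34] F [-0.  -0.1  0.4] M [-0.   -0.01 -0.02]
 12.57 tcp [499.49  20.29 199.34] F [0.2 0.4 0.4] M [ 0.01 -0.03 -0.07]
```

View pics/s4.png

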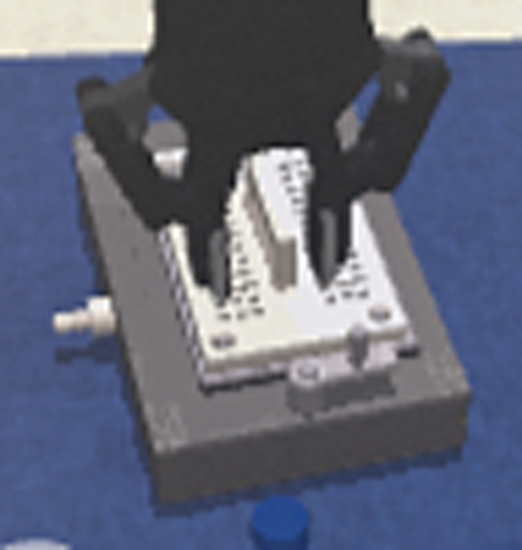

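View pics/t4.png

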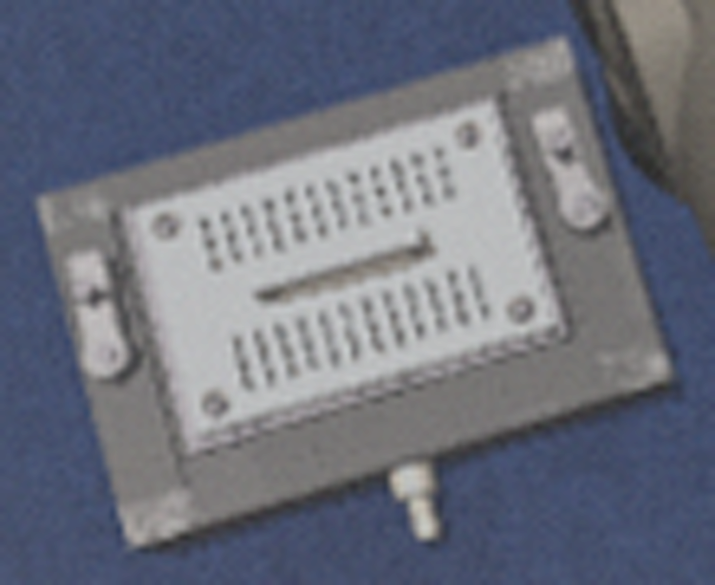

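Pins are visible in all four holes in the top view (t4 (165,225), (469,135), (522,308), (215,403)). Now I'll locate the thumb posts.

Run:
```python
from h import *
t=load("top0");s=load("side0");s4=load("side4")
crop(t,215,195,245,250,10,"pics/p1.png",1.6);crop(t,285,195,310,225,12,"pics/p2.png",1.6)
a=np.radians(10.6);R=np.array([[np.cos(a),-np.sin(a)],[np.sin(a),np.cos(a)]])
for y,uv in((100,np.array([275,60])/6.5+[260,125]-.42),(-100,np.array([390,378])/6.5+[260,125]-.42)):
    print(R@[24,y]+[499.3,174.8],R@[0,y]+[499.3,174.8],ray(s,[uv],.073)*1000)
# clip pivots: top c3 left(113,385) right (630,232); side c4 left(218,90) right(330,405), z~.064
for p,q in(((113,385),(218,90)),((632,228),(330,405))):
    p=np.array(p)/7+[210,185]-.43;q=np.array(q)/6.5+[260,125]-.42
    print(tri(t,p,s,q)*1000,ray(t,[p],.064)*1000,ray(s,[q],.064)*1000)
# template outline now
t4=load("top4")
H=np.array([(469,135),(165,225),(215,403),(522,308)])/6.5+[210,185]-.42
print(fit(ray(t4,H,.055)))
```

```text
[504.49531332 277.50836733] [480.90486494 273.09353491] [[504.20707257 279.61134413  73.        ]]
[541.28558344  80.9212975 ] [517.69513506  76.50646509] [[541.09760367  82.04032623  73.        ]]
[478.26683449 272.11162982  63.34643602] [[477.91458455 271.92752069  64.        ]] [[478.61022645 271.44148514  64.        ]]
[515.70843311  74.80145556  66.25608477] [[514.80309562  74.64283404  64.        ]] [[517.65449811  77.59929245  64.        ]]
(array([505.17327338, 175.38085207]), np.float64(10.745010443841378), np.float64(1.0014012551659826))
```

View pics/p1.png

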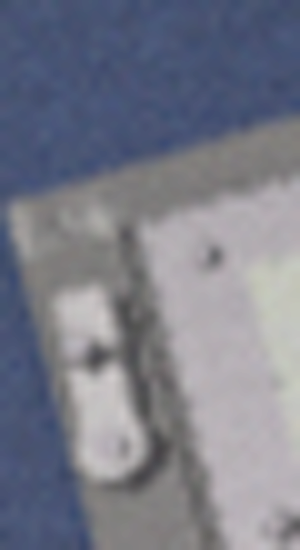

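View pics/p2.png

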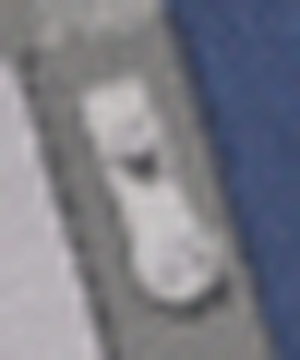

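Both post fixes agree with the block pose to 1–2 mm. I'll swing the right clip by caging the post between pads 30 mm apart and pushing along the chord.

```bash
cat >> h.py <<'E'
B=np.array([.4990,.1752]); YAW=10.6
def clip(r,side):
    a=np.radians(YAW);R=np.array([[np.cos(a),-np.sin(a)],[np.sin(a),np.cos(a)]])
    piv=B+R@[0,.1*side]
    d=R@(np.array([-1,-side])/2**.5); l=R@(np.array([1,-side])/2**.5)
    deg=YAW+45*side; o=ori(deg)
    P=lambda s,z: np.r_[piv+d*s+l*.0205,z]
    r.goto(P(-.017,.15),o); r.set_gripper(.030)
    print("down stop",r.move_l(P(-.017,.0905),speed=.08,f_stop=5)); st(r)
    print("push stop",r.move_l(P(.031,.0905),speed=.04,f_stop=10)); q=st(r)
    print("along",(q["tcp_pos"][:2]-piv)@d*1000)
    r.hold(.1)
    s=(r.observe()["tcp_pos"][:2]-piv)@d
    r.move_l(P(s-.010,.0905),speed=.05); st(r)
    r.move_l(P(s-.010,.16),speed=.12); st(r)
E
python3 - <<'E'
from h import *
from cell import r
clip(r,-1)
r.goto(np.array([.45,-.05,.22]),ori(10)); 
c=shot(r,"side","side5"); crop(c,255,120,350,220,5.5,"pics/s5.png",1.3)
c=shot(r,"top","top5"); crop(c,210,185,320,275,6.5,"pics/t5.png",1.5)
E
```

```text
down stop False
 14.66 tcp [543.47  84.44  90.95] F [ 1.2 -0.2 -0.9] M [-0.01 -0.02  0.05]
push stop True
 15.3 tcp [529.9   95.65  91.1 ] F [1.  0.1 0.6] M [-0.04  0.03  0.06]
along 0.26992947278971396
 15.74 tcp [537.61  87.36  90.27] F [ 0.3  0.  -0.5] M [ 0.04 -0.   -0.01]
 16.47 tcp [536.67  87.96 159.36] F [-0.7  0.3 -0.4] M [-0.02 -0.06  0.02]
```

View pics/s5.png

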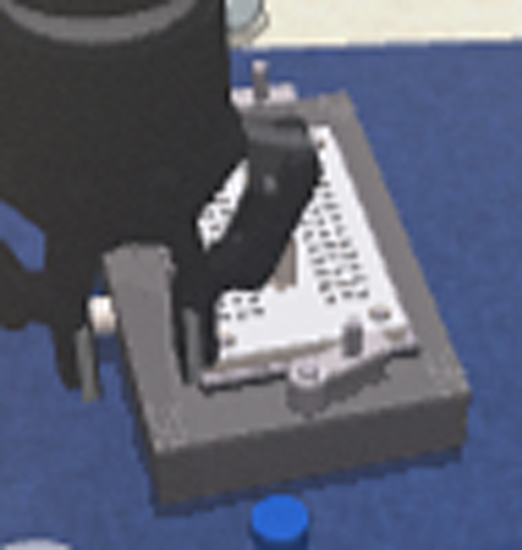

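View pics/t5.png

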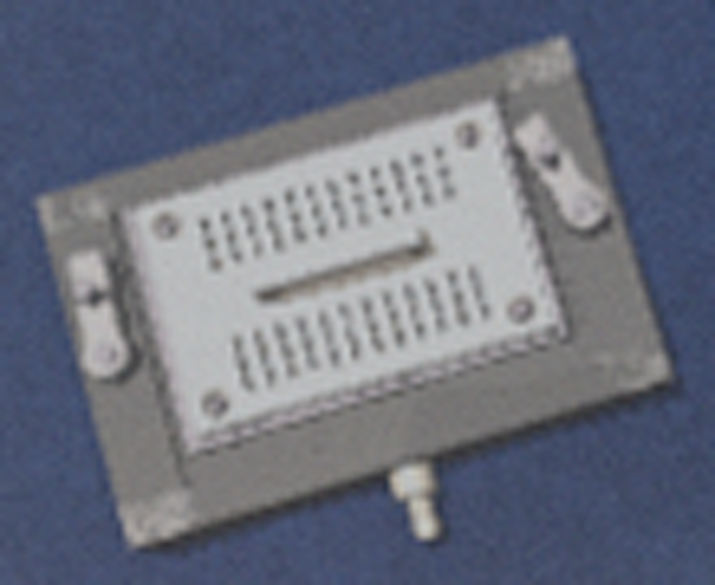

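The right clip moved only about 15–18° (t5 (553,170)). The push tripped its 10 N limit at first contact, and the force was about 1 N afterwards, so it was an impact spike. I'll continue more slowly with a slightly higher stop.

```bash
cat >> h.py <<'E'
def clip2(r,side,s0,fs=14,smax=.031,v=.02):
    a=np.radians(YAW);R=np.array([[np.cos(a),-np.sin(a)],[np.sin(a),np.cos(a)]])
    piv=B+R@[0,.1*side]
    d=R@(np.array([-1,-side])/2**.5); l=R@(np.array([1,-side])/2**.5)
    o=ori(YAW+45*side)
    P=lambda s,z: np.r_[piv+d*s+l*.0205,z]
    r.goto(P(s0,.13),o); r.set_gripper(.030)
    if r.move_l(P(s0,.0905),speed=.06,f_stop=6): st(r,"DOWN STOP"); return
    last=-1
    for k in range(6):
        hit=r.move_l(P(smax,.0905),speed=v,f_stop=fs); q=st(r,f"hit {hit}")
        s=(q["tcp_pos"][:2]-piv)@d; print("along",s*1000)
        if not hit or s-last<.002: break
        last=s
    r.move_l(P(s-.010,.0905),speed=.05); st(r)
    r.move_l(P(s-.010,.16),speed=.12)
E
python3 - <<'E'
from h import *
from cell import r
clip2(r,-1,-.009)
r.goto(np.array([.45,-.05,.22]),ori(10)); st(r)
c=shot(r,"top","top6"); crop(c,210,185,320,275,6.5,"pics/t6.png",1.5)
E
```

```text
hit False 21.86 tcp [503.66 107.8   90.34] F [ 2.  -6.   2.8] M [-1.43 -0.65 -0.01]
along 28.783374010311043
 22.25 tcp [512.56 105.06  89.86] F [-0.1 -0.3 -0.1] M [ 0.02  0.   -0.02]
 24.04 tcp [449.85 -49.42 219.48] F [ 0.2 -0.1 -0.4] M [-0.02  0.03 -0.03]
```

View pics/t6.png

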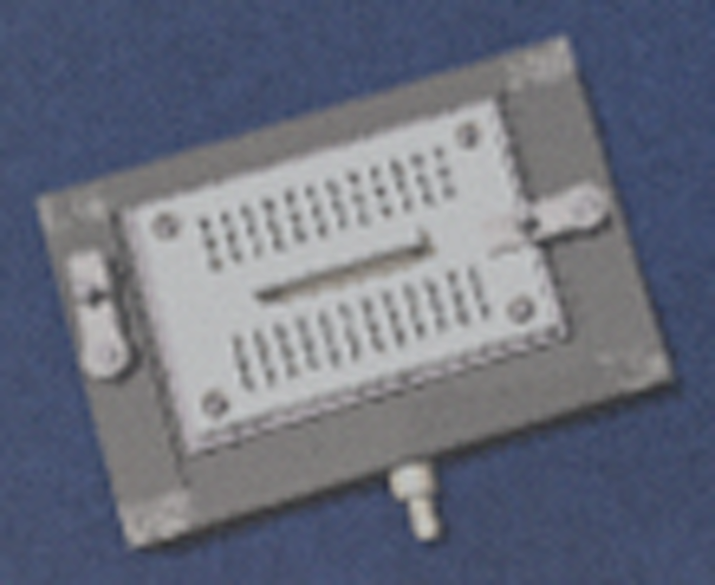

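The right clip is parallel to the block's long edge and was held against its stop (6 N, along 28.8 mm; 28 expected). Left clip next.

Run:
```python
from h import *
from cell import r
print("beaker",ray(load("top0"),[[162,246]],.0))
r.move_l([.45,-.05,.2],speed=.2) if False else None
clip2(r,1,-.017)
r.goto(np.array([.42,-.12,.25]),ori(10)); st(r)
c=shot(r,"top","top7"); crop(c,210,185,320,275,6.5,"pics/t7.png",1.5)
cv2.imwrite("pics/t7full.png",c["pixels"][:,:,::-1])
c=shot(r,"side","side7"); crop(c,255,120,350,220,5.5,"pics/s7.png",1.3)
```

```text
beaker [[0.49070833 0.45890089 0.        ]]
hit False 28.96 tcp [478.69 240.15  90.92] F [1.6 7.4 1. ] M [ 1.64 -0.16  0.02]
along 28.59560129664003
 29.36 tcp [486.52 245.5   89.66] F [-0.2  0.1  0.3] M [-0.04  0.03 -0.02]
 31.51 tcp [ 420.32 -118.73  249.79] F [-0.7 -0.7  0.3] M [0.01 0.07 0.05]
```

View pics/t7.png

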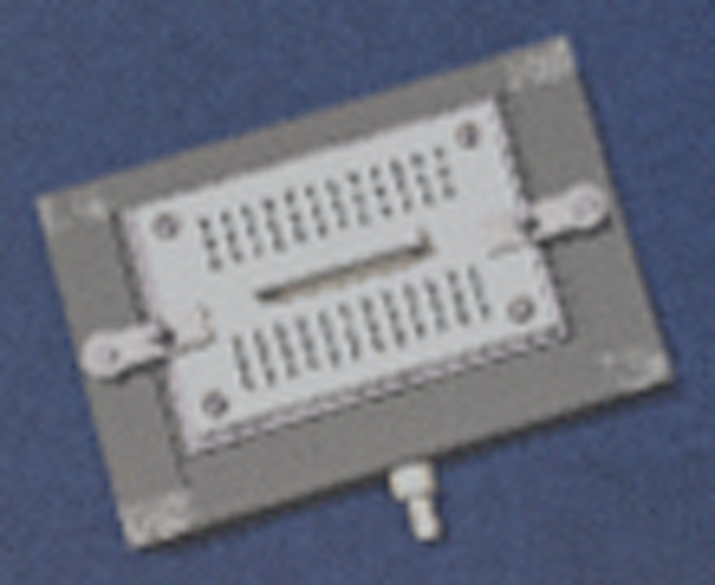

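View pics/s7.png

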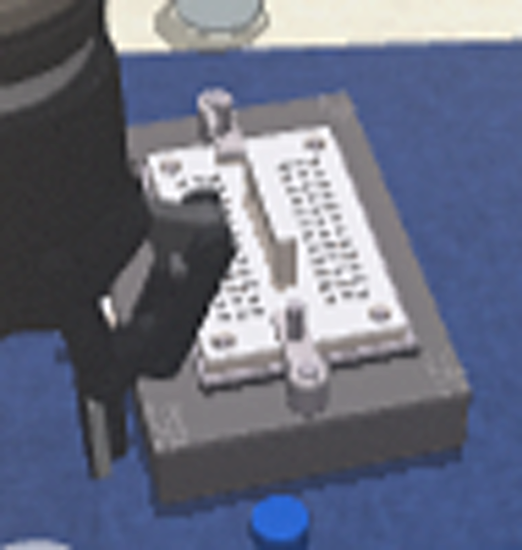

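View pics/t7full.png

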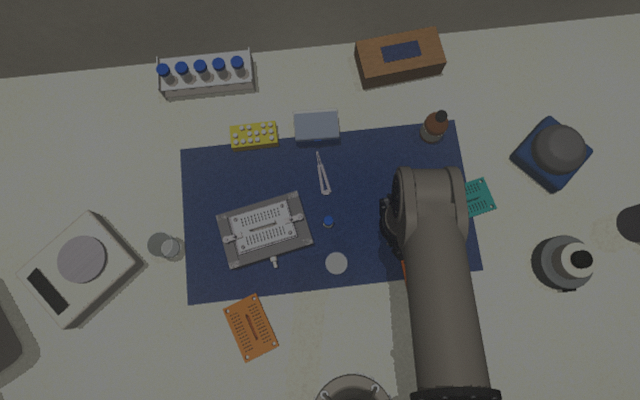

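Run:
```python
from cell import r
r.hold(.3); print(r.finish_job(), r.observe()["clock"])
```

```text
the job is handed in; nothing more can be done
the job is handed in; nothing more can be done
```

The template is fitted on the manifold with both clips swung in, and the job is handed in. The last clock reading before the closing checks was 31.5 s of the 72 s allowed.

- **Template:** I picked out the white one from the orange and teal look-alikes, carried it over by its bar and lowered it. The holes dropped straight over the pins, so no sliding was needed. It seated at about 5 N with the TCP at 84.75 mm, against about 85 mm expected, and I let go before touching the clips. The last top view still shows all four pins standing in their holes.
- **Clips:** The first push on the right clip stopped early, at about 15–18°, on a brief spike over the 10 N limit. A slower second push brought it to its stop. The left clip went in on one push. The final push forces were about 7 N (right) and 8 N (left), and in the last top view both arms lie parallel to the block's long edge, over the template's ends.
- **Other things on the bench:** Everything visible looks where it was. The arm hid part of the teal and one orange look-alike in that view, so I could not check those two fully.
- **Check that disagreed:** Before lowering, the side view put the held template about 2 mm off in y and the top view about 1 mm. I shifted it by about 1 mm, and it went on freely.

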